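Put the bushing-press tooling away

TASK

The bushing job is finished, so put the press tooling away: set each of the two steel support rings flat in the round foam nest cut to its size and lay the plug gauge down in the long foam nest. Stand the loose bushing driver upright in the gap in the middle of the driver rack, leaving the two drivers already standing there as they are.

Things in the scene. Friction and masses are not known exactly. Their poses are not given: they have to be found in the camera images.
- ring_large: Large support ring: plain bright steel ring flat on the bench, outside diameter 64 mm, bore 40, height 40, about 0.55 kg. Loose. Origin at the centre of its underside, z along its axis.
- ring_small: Small support ring: plain bright steel ring flat on the bench, outside diameter 42 mm, bore 24, height 40, about 0.28 kg. Loose. Origin at the centre of its underside, z along its axis. (The two smaller brass bushings, diameter 28, are not part of the job.)
- gauge: Plug gauge lying on the bench, 126 mm long along its y. Black eight-sided handle 66 long, 24 across flats, upright flats on both sides, from y = -39 to +27; steel plugs of diameter 20 at the ends: 36 long, green band, at +y; 24 long, red band, at -y. 0.26 kg, loose. Origin on its axis (12 above the bench) at mid length, near the centre of mass.
- driver: The loose bushing driver, upright on the bench: dark steel cylinder, diameter 40 mm, 34 high, with a bright steel shank of diameter 18 rising 26 above it (60 in all), by which it is best gripped from above. About 0.37 kg. Origin at the centre of its underside, z up the shank.
- nest_large: Large round nest, fixed: square block of black foam in a red tray, 116 x 116 mm, 30 high, with a round recess of diameter 80, 16 deep, whose yellow floor is 14 above the underside. Origin at the centre of the underside, below the recess. For the large support ring, which stands 24 proud of the foam when home.
- nest_small: Small round nest, fixed: square block of black foam in a red tray, 100 x 100 mm, 30 high, with a round recess of diameter 58, 16 deep, whose yellow floor is 14 above the underside. Origin at the centre of the underside, below the recess. For the small support ring, which stands 24 proud of the foam when home.
- nest_gauge: Long nest, fixed: black foam, 100 (x) by 176 mm (y), 30 high; slot 144 long (y), 40 wide (x), 16 deep, gauge outline in yellow on its floor, 14 above the underside. A finger cut 50 wide (y), as deep, crosses it at mid length along x, out through both sides, so fingers fit beside the handle. Origin at the centre of the underside, below the slot. Gauge lies either way round.
- rack: Driver rack, fixed: aluminium channel along its y, blue floor 6 mm above the underside, 56 wide inside (x), rims 4 thick, tops 18 above the underside, inside from y = -67 to +75. Two drivers stand in it with a gap between. Origin on the underside, below the middle of the gap, where the loose driver belongs, with about 7 to spare to each neighbour.
- driver_36: Driver standing in the rack on the -y side of the gap, its centre 45 mm from the rack's origin: dark steel, diameter 36, 31 high, with a shank of diameter 18 rising 25 above it. Loose. Origin at the centre of its underside.
- driver_44: Driver standing in the rack on the +y side of the gap, its centre 49 mm from the rack's origin: dark steel, diameter 44, 37 high, with a shank of diameter 18 rising 25 above it. Loose. Origin at the centre of its underside.
There are look-alikes about, which are no part of the job. What is shaped like the driver but blue or purple is not meant.

How it is judged:
At the end, for the whole second after the job is handed in: Rings flat on the floor of their own nests (within 12 mm of centre), gauge down along the long slot (16 mm), loose driver upright on the rack floor in the gap (14 mm), the other two drivers upright within 12 mm of where they were; all released and at rest (horizontal distance between ring_large and nest_large below 0.012 m and z of ring_large in the frame of nest_large below 0.018 m and angle between each of ring_large, ring_small, driver, driver_36, driver_44's own z axis and vertical below 0.1 rad and horizontal distance between ring_small and nest_small below 0.012 m and z of ring_small in the frame of nest_small below 0.018 m and horizontal distance between gauge and nest_gauge below 0.016 m and z of gauge in the frame of nest_gauge below 0.03 m and angle between the y axis of gauge and the y axis of nest_gauge, either way round below 0.2 rad and horizontal distance between driver and rack below 0.014 m and z of driver in the frame of rack below 0.01 m and distance of each of driver_36, driver_44 from where it was at the start of the episode below 0.012 m and linear speed of each of ring_large, ring_small, gauge, driver below 0.02 m/s); the robot touches nothing.
It fails at once if a driver that stands in the rack is knocked over or lifted out (angle between any of driver_36, driver_44's own z axis and vertical above 0.5 rad or distance of any of driver_36, driver_44 from where it was at the start of the episode above 0.025 m).
It also fails if it takes over 106 s, if anything falls off the work surface, if the arm or the gripper's body presses on something with over 40 N, if the wrist force passes 120 N, or if a joint passes its speed limit or range.

ROBOT

A 7-joint arm with a two-finger parallel gripper is mounted at the origin on the work surface. World frame = base frame: x ahead of the robot, y to its left, z up, the work surface at z = 0. Lengths are in m, angles in rad, forces in N, time in s.
With the tool pointing down it reaches from about 0.35 to 0.9 m from the base axis. Payload 8.1 kg.
Tool frame: the origin (TCP) lies midway between the tips of the shut fingers; the grasp point (between the pads) lies ctrl.hold_point_z behind it (ctrl.hold_point_z is the distance from the TCP to the grasp point, in m); z points along the fingers, y is the line along which they close (so a half turn about z gives the same grasp; the last joint's range is limited). The gripper opens to 92 mm and grips with 3 to 60 N. Pads are 19 mm wide; open, the fingers measure 130 mm over their backs; the gripper's body (75 mm by 190 mm) begins 47 mm behind the grasp point.
Start: joints at [-1.239, 0.434, 0.025, 1.573, -0.012, 1.134, -0.075], TCP at [0.263, 0.567, 0.227] pointing down, gripper open.
Joint ranges: [-2.62, 2.62], [-0.44, 2.09], [-1.27, 1.32], [0.08, 2.57], [-1.32, 4.46], [0.12, 2], [-2.74, 2.74]. Speed limits (rad/s): [2.22, 2.22, 3.01, 3.01, 3.14, 3.14, 3.14].

INTERFACE

Orientations are given as a unit quaternion [w, x, y, z].
In Python, from workcell import ctrl gives the robot as it stands.
- The arm moves only by the tool arm_command, never from a script. Its argument "deltas" is a list of rows, each an object with "travel": the shift along the tool's x, y, z in m, a list of three; "rot": the turn, a rotation vector about the tool's x, y, z in degrees, a list of three; "hand": the finger opening in m, from 0 to 0.0918. A call has 1 to 10 rows; each row shifts and turns the commanded pose from where the row before left it, along the tool's axes as they then stand; what a row does not reach is not made up. A row lasts 1/12 s, in which the tool goes at most 41.7 mm and 7.16 degrees, less where a joint would pass 70% of its speed; a pose out of reach is approached as far as the arm can. A call with a gripper value outside its range is refused whole. The fingers move at their own pace and stop on an object; "grip_force" is the grip in N (left out, the last holds). Time passes only in rows, so rows that do not move let the fingers close. It gives the time, the measured TCP pose, the force, the opening and the grip force at its end, in the units of the state.
- ctrl.get_obs(): the state, without advancing time (a new reading comes with each control period).
- ctrl.snapshot(name): name is "scene" or "top" or "wrist"; returns a dict with "image" (400x640x3 uint8, red, green, blue), "z_map" (400x640 float32, m along the optical axis (not along the pixel's ray), 0 where there is no reading), "camera_matrix" (3x3 intrinsics, pixels), "origin" and "orientation" of the camera in the world; the wrist camera has in their place "tool_from_camera" (4x4, takes a point from camera to tool coordinates, whose origin is the TCP and whose axes are the flange's). Camera axes: x right, y down, z forward; pixel columns grow to the right and rows downward; lengths in m; the calibration is good to about 2 mm. A picture is of the moment at which its call begins: read the wrist's pose just before it.
- ctrl.close_job(): hands the job in; it is judged then, once.
The state is a dict: "t": time; "q": joint angles; "qd": joint speeds; "joint_torque": joint torques, N m; "ee_pos": TCP position; "ee_rot": TCP orientation; "contact_force": force on the tool from outside, world axes, zero at the start; "moment": the same for the moment, N m; "opening": finger opening in m; "gripper_force": force on a finger pad.
Only numpy, scipy, OpenCV 4.12 (cv2) and the standard library are available. Lean on these libraries where they do the work, as an engineer would, in place of code of your own. Each camera call takes 0.05 s, during which the arm holds its last target. There are 200 camera calls.

## Working session

There is one attempt and no reset: what is moved stays moved. The work goes in short steps, Python scripts to look and compute and a tool call to move; the robot and the scene stay as the last step left them, time stands still between calls to the robot, and variables do not carry over. Pictures are saved under pics/ and viewed, at most 14 in all, crops included, and the job is handed in when it is done.

Besides the shell and the picture viewer there is one more tool, called after ">>>" as name([rows], argument=value, ...), one row to a line, values as JSON. arm_command: Moves the arm, as the interface text tells. Its arguments: {"type":"object","properties":{"deltas":{"type":"array"},"grip_force":{"type":"number"}},"required":["deltas"]}

```bash
mkdir -p pics; ls
python3 - <<'E'
from workcell import ctrl
import cv2,numpy as np,pickle
o=ctrl.get_obs();print(o,ctrl.hold_point_z)
for n in("top","scene"):
    s=ctrl.snapshot(n);pickle.dump(s,open(n+'.pkl','wb'));cv2.imwrite(f'pics/{n}0.png',s['image'][:,:,::-1]);print(s['origin'],s['orientation'],s['camera_matrix'])
E
```

```text
pics
{'t': 0.0, 'q': array([-1.23858344,  0.43520177,  0.02495059,  1.57410822, -0.01160324,
        1.13396458, -0.07508765]), 'qd': array([-1.11389158e-05, -2.48782740e-04, -1.00777977e-03,  1.92378503e-04,
        1.12332872e-03, -5.91724546e-04, -1.37524140e-03]), 'joint_torque': array([ 3.01713726e-05, -6.67847013e+01,  9.84614566e-01, -3.14449596e+01,
       -6.06654561e-02,  4.26384062e-02,  1.62957213e-04]), 'ee_pos': array([0.26310099, 0.5663656 , 0.22595357]), 'ee_rot': array([-1.03053860e-04,  2.15716646e-01,  9.76455702e-01, -7.61572793e-04]), 'contact_force': array([1.06384546, 0.75144429, 0.3274027 ]), 'moment': array([-0.02712102,  0.00353716, -0.00785748]), 'gripper_force': 0.0, 'opening': 0.09176098561203588} 0.0188
[0.34785483 0.00871527 1.44522564] [ 0.046022   -0.69950275  0.71230211 -0.03469274] [[466.61284833   0.         317.21900009]
 [  0.         466.61284833 197.6808917 ]
 [  0.           0.           1.        ]]
[1.17968256 0.05012999 0.74393378] [-0.25950857  0.64098106  0.66623607 -0.27915602] [[401.52898433   0.         319.75240175]
 [  0.         401.52898433 192.75333815]
 [  0.           0.           1.        ]]
```

View pics/top0.png

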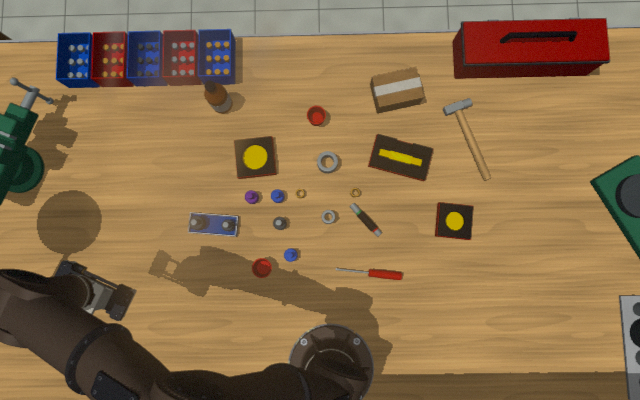

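View pics/scene0.png

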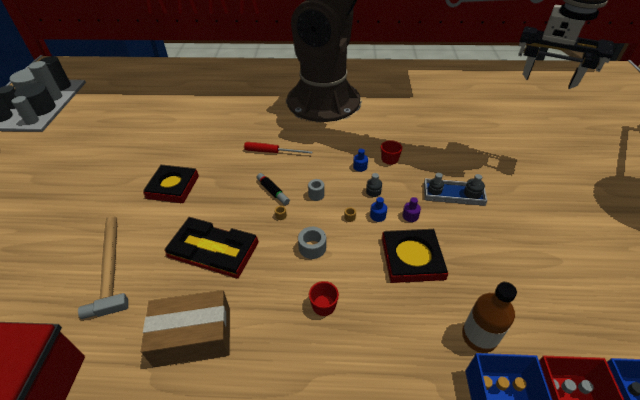

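The top view shows: large ring (328,162), small ring (329,216), gauge (366,219), dark loose driver (280,223), nest_large (256,157), nest_small (455,221), nest_gauge (401,157) and rack (214,225). The scene view agrees with this.

```bash
cat > h.py <<'E'
from workcell import ctrl
import cv2,numpy as np,pickle
from scipy.spatial.transform import Rotation as R
def rot(q): return R.from_quat([q[1],q[2],q[3],q[0]]).as_matrix()
def cam(s,o=None):
    if 'origin' in s: return rot(s['orientation']),np.array(s['origin'])
    T=s['tool_from_camera'];A=rot(o['ee_rot']);return A@T[:3,:3],A@T[:3,3]+o['ee_pos']
def ray(s,c,uv,z):
    Rm,p=c;K=s['camera_matrix'];uv=np.atleast_2d(uv).astype(float)
    d=np.c_[(uv-K[:2,2])/[K[0,0],K[1,1]],np.ones(len(uv))]@Rm.T
    return (p+d*((z-p[2])/d[:,2])[:,None])[:,:2]
def cloud(s,c):
    Rm,p=c;K=s['camera_matrix'];z=s['z_map'];v,u=np.mgrid[:z.shape[0],:z.shape[1]]
    P=np.stack([(u-K[0,2])/K[0,0]*z,(v-K[1,2])/K[1,1]*z,z],-1)@Rm.T+p
    P[z==0]=np.nan;return P
def wrist(name):
    o=ctrl.get_obs();s=ctrl.snapshot("wrist");c=cam(s,o);cv2.imwrite(f'pics/{name}.png',s['image'][:,:,::-1]);pickle.dump((s,o),open(name+'.pkl','wb'));return s,o,c
E
python3 - <<'E'
from h import *
s=pickle.load(open('top.pkl','rb'));c=cam(s)
for n,uv,z in [('rl',(328,162),.04),('rs',(329,216),.04),('ga',(366,219),.012),('dr',(280,223),.06),('nl',(256,157),.014),('ns',(455,221),.014),('ng',(401,157),.014),('rack',(214,225),.01)]: print(n,ray(s,c,uv,z)[0].round(3), s['z_map'][uv[1],uv[0]])
w=ctrl.snapshot('wrist');print(w['tool_from_camera'].round(3),w['camera_matrix'])
o=ctrl.get_obs();print(rot(o['ee_rot']).round(3))
E
```

```text
rl [ 0.618 -0.005] 1.4661437
rs [ 0.453 -0.005] 1.4472036
ga [ 0.444 -0.118] 1.4247113
dr [0.433 0.142] 1.3885622
nl [0.644 0.219] 1.4602479
ns [ 0.433 -0.389] 1.4218531
ng [ 0.635 -0.232] 1.4539444
rack [0.434 0.35 ] 1.4448733
[[ 0.001 -0.963 -0.268  0.072]
 [ 1.     0.001 -0.    -0.001]
 [ 0.    -0.268  0.963 -0.158]
 [ 0.     0.     0.     1.   ]] [[340.09415359   0.         320.9924751 ]
 [  0.         340.09415359 200.01251262]
 [  0.           0.           1.        ]]
[[-0.907  0.421 -0.   ]
 [ 0.421  0.907 -0.001]
 [-0.    -0.001 -1.   ]]
```

>>> arm_command([
  {"travel": [0, 0, -0.04], "rot": [0, 0, -6.25], "hand": 0.09},
  {"travel": [0, 0, -0.04], "rot": [0, 0, -6.25], "hand": 0.09},
  {"travel": [0, 0, -0.04], "rot": [0, 0, -6.25], "hand": 0.09},
  {"travel": [0, 0, -0.04], "rot": [0, 0, -6.25], "hand": 0.09},
  {"travel": [0, 0, -0.04], "rot": [0, 0, 0], "hand": 0.09},
  {"travel": [-0.012, -0.038, 0], "rot": [0, 0, 0], "hand": 0.09},
  {"travel": [-0.012, -0.038, 0], "rot": [0, 0, 0], "hand": 0.09},
  {"travel": [-0.012, -0.038, 0], "rot": [0, 0, 0], "hand": 0.09},
  {"travel": [-0.012, -0.038, 0], "rot": [0, 0, 0], "hand": 0.09},
  {"travel": [-0.012, -0.038, 0], "rot": [0, 0, 0], "hand": 0.09},
])

```text
t: 0.98
ee_pos: [0.3238, 0.3749, 0.4265]
ee_rot: [-0.0, -0.001, 1.0, -0.0]
contact_force: [1.8, 0.1, 0.1]
opening: 0.0903
gripper_force: 0.0
```

>>> arm_command([
  {"travel": [-0.012, -0.038, 0], "rot": [0, 0, 0], "hand": 0.09},
  {"travel": [-0.012, -0.038, 0], "rot": [0, 0, 0], "hand": 0.09},
  {"travel": [-0.012, -0.038, 0], "rot": [0, 0, 0], "hand": 0.09},
  {"travel": [-0.012, -0.038, 0], "rot": [0, 0, 0], "hand": 0.09},
  {"travel": [-0.012, -0.038, 0], "rot": [0, 0, 0], "hand": 0.09},
  {"travel": [-0.012, -0.038, 0], "rot": [0, 0, 0], "hand": 0.09},
  {"travel": [-0.012, -0.038, 0], "rot": [0, 0, 0], "hand": 0.09},
  {"travel": [-0.012, -0.038, 0], "rot": [0, 0, 0], "hand": 0.09},
  {"travel": [-0.012, -0.038, 0], "rot": [0, 0, 0], "hand": 0.09},
  {"travel": [0, 0, 0], "rot": [0, 0, 0], "hand": 0.09},
])

```text
t: 1.82
ee_pos: [0.4332, 0.0269, 0.4271]
ee_rot: [0.001, 0.005, 1.0, -0.001]
contact_force: [-1.0, -0.4, -0.3]
opening: 0.0899
gripper_force: 0.0
```

Run:
```python
from h import *
s,o,c=wrist('w1');print(o['t'],o['ee_pos'],rot(o['ee_rot']).round(3))
```

```text
1.8167 [0.43320818 0.02689754 0.42705262] [[-1.     0.009  0.001]
 [ 0.009  1.    -0.002]
 [-0.001 -0.002 -1.   ]]
```

View pics/w1.png

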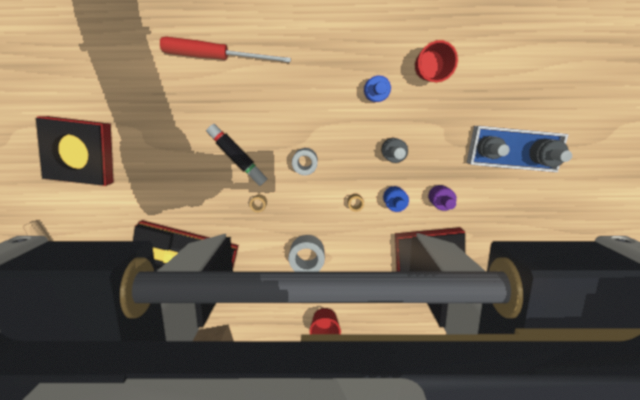

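The wrist view shows the small ring (304,160), large ring (306,254), driver (396,151), gauge (238,153), nest_small (73,152) and rack (518,148). The fingers partly hide the far nests, so I'll measure those from the top view's depth.

```bash
cat > meas.py <<'E'
from h import *
co={'rl':(.618,-.005),'rs':(.453,-.005),'ga':(.444,-.118),'dr':(.433,.142),'nl':(.644,.219),'ns':(.433,-.389),'ng':(.635,-.232),'rack':(.434,.35)}
def band(P,xy,r,lo,hi):
    m=(np.hypot(P[...,0]-xy[0],P[...,1]-xy[1])<r)&(P[...,2]>lo)&(P[...,2]<hi);return P[m]
def rect(Q):
    (x,y),(a,b),t=cv2.minAreaRect((Q[:,:2]*1000).astype(np.float32));return [round(float(v),1) for v in (x,y,a,b,t)]
def report(P):
    for n,(r,lo,hi) in {'rl':(.05,.034,.046),'rs':(.04,.034,.046),'dr':(.03,.055,.066),'ga':(.09,.006,.03),'nl':(.09,.024,.036),'ns':(.08,.024,.036),'ng':(.11,.024,.036),'rack':(.11,.013,.023)}.items():
        Q=band(P,co[n],r,lo,hi)
        if len(Q)<5: print(n,'-');continue
        (x,y),rad=cv2.minEnclosingCircle((Q[:,:2]*1000).astype(np.float32))
        print(n,len(Q),'mean',(Q.mean(0)*1000).round(1),'circ',round(x,1),round(y,1),round(rad,1),'rect',rect(Q))
E
python3 - <<'E'
from meas import *
s=pickle.load(open('top.pkl','rb'));P=cloud(s,cam(s));print('bench',np.nanmedian(band(P,(.53,0),.3,-.02,.02)[:,2]),band(P,(.53,.1),.02,-.02,.02)[:,2].std());report(P)
s,o=pickle.load(open('w1.pkl','rb'));P=cloud(s,cam(s,o));print('bench',np.nanmedian(band(P,(.53,0),.3,-.02,.02)[:,2]));report(P)
# colour
for nm in('top','w1'):
    s=pickle.load(open(nm+'.pkl','rb'));o=None
    if nm=='w1':s,o=s
    c=cam(s,o);h=cv2.cvtColor(s['image'],cv2.COLOR_RGB2HSV);m=cv2.inRange(h,(22,150,120),(33,255,255))
    n,l,st,ce=cv2.connectedComponentsWithStats(m)
    for i in range(1,n):
        if st[i,4]>60:
            uv=np.argwhere(l==i)[:,::-1];w=ray(s,c,uv,.014);print(nm,'yellow',ce[i],st[i,4],ray(s,c,ce[i],.014),rect(np.c_[w,w[:,0]]))
E
```

```text
bench 0.00028032496780983074 0.00509393716099097
rl 200 mean [621.9  -2.6  39.7] circ 622.1 -2.8 31.9 rect [622.0, -2.1, 61.3, 61.4, 42.5]
rs 96 mean [452.6  -1.9  39.6] circ 452.7 -2.0 20.6 rect [451.7, -1.7, 36.2, 39.2, 89.0]
dr 25 mean [436.2 146.   59.7] circ 436.5 145.9 8.0 rect [436.3, 146.1, 15.1, 12.2, 86.2]
ga 399 mean [ 446.4 -115.1   18.5] circ 444.3 -117.7 89.3 rect [441.6, -123.5, 159.6, 168.4, 75.9]
nl 885 mean [643.  222.9  29.6] circ 644.1 222.8 81.9 rect [643.7, 222.1, 120.8, 120.2, 5.5]
ns 835 mean [ 433.8 -384.7   30.2] circ 433.7 -384.7 72.0 rect [433.9, -384.9, 104.4, 103.5, 83.1]
ng 933 mean [ 634.7 -231.3   29.9] circ 634.4 -230.0 101.3 rect [635.4, -229.9, 180.0, 101.5, 73.5]
rack 179 mean [436.9 351.7  17. ] circ 436.9 352.8 80.8 rect [437.6, 353.2, 151.1, 63.9, 84.4]
bench 3.9699929260839095e-05
rl 566 mean [615.9  -3.2  39.5] circ 620.0 -3.1 31.7 rect [616.2, -3.5, 61.4, 55.3, 89.6]
rs 360 mean [450.4  -2.7  39.6] circ 451.0 -2.9 21.0 rect [450.5, -3.2, 40.6, 40.7, 88.6]
dr 110 mean [433.9 145.   59.6] circ 434.2 145.3 8.9 rect [434.3, 145.5, 17.0, 16.6, 57.0]
ga 1155 mean [ 445.6 -114.5   20.3] circ 455.7 -113.3 77.2 rect [454.2, -110.2, 154.1, 48.1, 27.0]
nl 729 mean [604.  207.5  29.2] circ 615.2 218.7 66.8 rect [614.1, 218.8, 65.3, 119.3, 5.9]
ns 3144 mean [ 430.4 -384.6   29.7] circ 432.5 -385.9 73.0 rect [432.8, -385.5, 105.7, 104.3, 82.9]
ng 604 mean [ 584.3 -267.5   29.6] circ 597.7 -219.6 90.3 rect [621.0, -226.4, 179.1, 75.1, 73.5]
rack 777 mean [433.2 343.2  17.4] circ 436.1 351.5 81.0 rect [435.0, 352.3, 152.0, 64.2, 84.4]
top yellow [254.75163399 156.62309368] 459 [[0.64516688 0.22335044]] [645.7, 224.1, 72.3, 73.1, 88.8]
top yellow [400.36716418 156.88358209] 335 [[ 0.63497378 -0.23045298]] [635.2, -230.0, 133.6, 26.7, 73.6]
top yellow [454.34920635 220.55555556] 252 [[ 0.43390639 -0.38747013]] [434.1, -387.9, 50.9, 52.6, 43.3]
```

```bash
cat >> h.py <<'E'
def delta(xyz,yaw=None):
    """tool-axis travel to world xyz (mm), and tool-z turn (deg) to bring tool y to world angle yaw"""
    o=ctrl.get_obs();A=rot(o['ee_rot']);ty=np.degrees(np.arctan2(A[1,1],A[0,1]))
    print('t',o['t'],'pos',(o['ee_pos']*1000).round(1),'ty',ty.round(1),'tilt',A[:2,2].round(3),'q7',o['q'][6].round(2),'travel mm',(A.T@(np.array(xyz)-o['ee_pos']*1000)).round(1))
    if yaw is not None: print('rotz',[round(-((yaw+k-ty+180)%360-180),1) for k in(0,180)])
    # level correction: rotation about tool axes
    z=A.T@np.array([0,0,-1.]);print('level rot xy',np.degrees([-z[1],z[0]]).round(2))
E
python3 - <<'E'
from meas import *
for nm in('top','w1'):
    s=pickle.load(open(nm+'.pkl','rb'));o=None
    if nm=='w1':s,o=s
    P=cloud(s,cam(s,o))
    for n,xy,lo,hi in(('d36',(.432,.303),.056,.065),('d44',(.441,.40),.063,.072)):
        Q=band(P,xy,.035,lo,hi);print(nm,n,len(Q),(Q.mean(0)*1000).round(1) if len(Q) else '')
    m=((np.hypot(P[...,0]-.444,P[...,1]+.118)<.085)&(P[...,2]>.007)&(P[...,2]<.035)).astype(np.uint8)
    n,l,st,ce=cv2.connectedComponentsWithStats(m)
    for i in range(1,n):
        if st[i,4]>40:
            Q=P[l==i];print(nm,'ga',st[i,4],rect(Q),Q.mean(0).round(4))
delta([621,-3,150],90)
E
```

```text
top d36 21 [431.3 303.9  60.2]
top d44 24 [440.7 396.9  67.3]
top ga 305 [443.8, -117.8, 124.6, 27.1, 40.5] [ 0.4418 -0.1167  0.0209]
w1 d36 121 [429.9 302.5  61.4]
w1 d44 126 [438.9 395.8  67.4]
w1 ga 1050 [441.1, -116.9, 125.4, 24.1, 42.1] [ 0.4386 -0.1171  0.0204]
w1 ga 67 [517.4, -89.3, 10.2, 24.9, 20.4] [ 0.5162 -0.088   0.0204]
t 1.8667 pos [432.6  30.8 426.9] ty 89.6 tilt [ 0.    -0.001] q7 1.37 travel mm [-188.5  -32.5  277. ]
rotz [np.float64(-0.4), np.float64(179.6)]
level rot xy [-0.03  0.03]
```

>>> arm_command([
  {"travel": [-0.027, -0.005, 0.03], "rot": [0, 0, 0], "hand": 0.09},
  {"travel": [-0.027, -0.005, 0.03], "rot": [0, 0, 0], "hand": 0.09},
  {"travel": [-0.027, -0.005, 0.03], "rot": [0, 0, 0], "hand": 0.09},
  {"travel": [-0.027, -0.005, 0.03], "rot": [0, 0, 0], "hand": 0.09},
  {"travel": [-0.027, -0.005, 0.03], "rot": [0, 0, 0], "hand": 0.09},
  {"travel": [-0.027, -0.005, 0.03], "rot": [0, 0, 0], "hand": 0.09},
  {"travel": [-0.027, -0.0025, 0.03], "rot": [0, 0, 0], "hand": 0.09},
  {"travel": [0, 0, 0.04], "rot": [0, 0, 0], "hand": 0.09},
  {"travel": [0, 0, 0.03], "rot": [0, 0, 0], "hand": 0.09},
  {"travel": [0, 0, 0], "rot": [0, 0, 0], "hand": 0.09},
])

```text
t: 2.7
ee_pos: [0.6169, 0.0043, 0.1398]
ee_rot: [-0.006, -0.001, 1.0, -0.0]
contact_force: [-1.9, 0.3, -0.8]
opening: 0.0901
gripper_force: 0.0
```

Run:
```python
from meas import *
delta([621,-3,22],90)
s,o,c=wrist('w2');P=cloud(s,c);report(P)
```

```text
t 2.7 pos [616.9   4.3 139.8] ty 90.1 tilt [-0.011 -0.   ] q7 1.7 travel mm [ -5.4  -7.3 117.8]
rotz [np.float64(0.1), np.float64(-179.9)]
level rot xy [-0.02 -0.65]
rl 3058 mean [618.9  -2.7  39.5] circ 620.1 -2.8 31.9 rect [620.0, -2.6, 62.9, 62.8, 65.4]
rs -
dr -
ga 1697 mean [492.1 -85.2  18.9] circ 498.1 -93.7 33.7 rect [496.9, -84.9, 64.6, 38.2, 9.0]
nl 6097 mean [607.9 206.5  29.2] circ 620.4 214.5 66.5 rect [620.1, 214.6, 76.6, 109.9, 5.5]
ns -
ng 4362 mean [ 615.6 -179.1   29.4] circ 625.2 -200.5 73.0 rect [628.6, -199.4, 128.9, 82.2, 77.1]
rack -
```

>>> arm_command([
  {"travel": [-0.001, -0.002, 0.02], "rot": [0, 0, 0], "hand": 0.09},
  {"travel": [-0.001, -0.002, 0.02], "rot": [0, 0, 0], "hand": 0.09},
  {"travel": [-0.001, -0.002, 0.02], "rot": [0, 0, 0], "hand": 0.09},
  {"travel": [0, -0.001, 0.015], "rot": [0, 0, 0], "hand": 0.09},
  {"travel": [0, 0, 0], "rot": [0, 0, 0], "hand": 0.09},
  {"travel": [0, 0, 0], "rot": [0, 0, 0], "hand": 0.09},
])

```text
t: 3.25
ee_pos: [0.6249, -0.0035, 0.0736]
ee_rot: [0.001, -0.001, 1.0, 0.0]
contact_force: [-0.2, 0.7, 1.8]
opening: 0.09
gripper_force: 0.0
```

Run:
```python
from meas import *
delta([620.5,-3,22],90)
```

```text
t 3.25 pos [624.9  -3.5  73.6] ty 90.1 tilt [0.001 0.001] q7 1.75 travel mm [ 4.5  0.5 51.6]
rotz [np.float64(0.1), np.float64(-179.9)]
level rot xy [0.04 0.08]
```

>>> arm_command([
  {"travel": [0.0022, 0, 0.017], "rot": [0, 0, 0], "hand": 0.09},
  {"travel": [0.0022, 0, 0.017], "rot": [0, 0, 0], "hand": 0.09},
  {"travel": [0, 0, 0.017], "rot": [0, 0, 0], "hand": 0.09},
  {"travel": [0, 0, 0], "rot": [0, 0, 0], "hand": 0.09},
  {"travel": [0, 0, 0], "rot": [0, 0, 0], "hand": 0.055},
  {"travel": [0, 0, 0], "rot": [0, 0, 0], "hand": 0.055},
  {"travel": [0, 0, 0], "rot": [0, 0, 0], "hand": 0.055},
  {"travel": [0, 0, 0], "rot": [0, 0, 0], "hand": 0.055},
  {"travel": [0, 0, 0], "rot": [0, 0, 0], "hand": 0.055},
], grip_force=35)

```text
t: 4.0
ee_pos: [0.6207, -0.0031, 0.0219]
ee_rot: [0.001, -0.001, 1.0, 0.001]
contact_force: [-2.1, -0.5, 8.8]
opening: 0.0626
gripper_force: 35.0
```

>>> arm_command([
  {"travel": [0, 0, -0.02], "rot": [0, 0, 0], "hand": 0.055},
  {"travel": [0, 0, -0.04], "rot": [0, 0, 0], "hand": 0.055},
  {"travel": [0, 0, -0.04], "rot": [0, 0, 0], "hand": 0.055},
  {"travel": [-0.0038, 0.0376, 0], "rot": [0, 0, 0], "hand": 0.055},
  {"travel": [-0.0038, 0.0376, 0], "rot": [0, 0, 0], "hand": 0.055},
  {"travel": [-0.0038, 0.0376, 0], "rot": [0, 0, 0], "hand": 0.055},
  {"travel": [-0.0038, 0.0376, 0], "rot": [0, 0, 0], "hand": 0.055},
  {"travel": [-0.0038, 0.0376, 0], "rot": [0, 0, 0], "hand": 0.055},
  {"travel": [-0.0038, 0.0376, 0], "rot": [0, 0, 0], "hand": 0.055},
  {"travel": [0, 0, 0], "rot": [0, 0, 0], "hand": 0.055},
])

```text
t: 4.83
ee_pos: [0.64, 0.234, 0.1193]
ee_rot: [-0.001, -0.006, 1.0, 0.003]
contact_force: [-0.5, 3.4, -6.2]
opening: 0.062
gripper_force: 35.0
```

>>> arm_command([
  {"travel": [0, 0, 0], "rot": [0, 0, 0], "hand": 0.055},
  {"travel": [0, 0, 0], "rot": [0, 0, 0], "hand": 0.055},
])

```text
t: 5.0
ee_pos: [0.6413, 0.221, 0.1198]
ee_rot: [-0.001, -0.001, 1.0, -0.001]
contact_force: [0.7, -1.3, -6.4]
opening: 0.0623
gripper_force: 35.0
```

Run:
```python
from meas import *
delta([643.5,222.5,37],90)
s,o,c=wrist('w3');P=cloud(s,c)
Q=band(P,(.6435,.2225),.05,.125,.155);print(len(Q),Q.mean(0),cv2.minEnclosingCircle((Q[:,:2]*1000).astype(np.float32)));print(np.histogram(band(P,(.6435,.2225),.05,.06,.2)[:,2],20))
```

```text
t 5.0 pos [641.3 221.  119.8] ty 90.1 tilt [-0.002 -0.002] q7 1.39 travel mm [-2.3  1.7 82.8]
rotz [np.float64(0.1), np.float64(-179.9)]
level rot xy [-0.1  -0.11]
9707 [0.63273    0.22052289 0.13798714] ((631.002197265625, 221.33831787109375), 47.23545455932617)
(array([ 319,  402,  382,  360,  424,  533,  646, 6932,  659,  495,  502,
        494,  163,  517,  299,  354,  383,  467,  757, 1818]), array([0.09753262, 0.10265586, 0.1077791 , 0.11290233, 0.11802557,
       0.12314881, 0.12827205, 0.13339528, 0.13851852, 0.14364176,
       0.148765  , 0.15388824, 0.15901147, 0.16413471, 0.16925795,
       0.17438119, 0.17950442, 0.18462766, 0.1897509 , 0.19487414,
       0.19999737]))
```

View pics/w3.png

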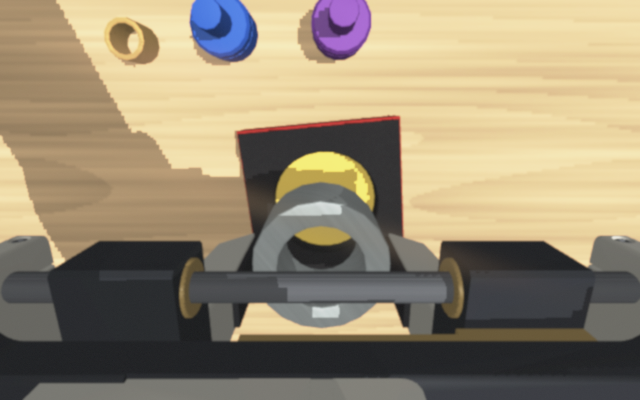

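The picture shows the large ring held level at (320,255), over the large nest's yellow floor. Lowering it.

>>> arm_command([
  {"travel": [-0.002, 0.0015, 0.02], "rot": [0, 0, 0], "hand": 0.055},
  {"travel": [0, 0, 0.025], "rot": [0, 0, 0], "hand": 0.055},
  {"travel": [0, 0, 0.02], "rot": [0, 0, 0], "hand": 0.055},
  {"travel": [0, 0, 0.008], "rot": [0, 0, 0], "hand": 0.055},
  {"travel": [0, 0, 0.007], "rot": [0, 0, 0], "hand": 0.055},
  {"travel": [0, 0, 0.002], "rot": [0, 0, 0], "hand": 0.055},
  {"travel": [0, 0, 0], "rot": [0, 0, 0], "hand": 0.055},
  {"travel": [0, 0, 0], "rot": [0, 0, 0], "hand": 0.055},
])

```text
t: 5.72
ee_pos: [0.645, 0.2229, 0.0399]
ee_rot: [0.001, -0.0, 1.0, 0.0]
contact_force: [-0.3, -0.4, -6.1]
opening: 0.062
gripper_force: 35.0
```

>>> arm_command([
  {"travel": [-0.0, 0, 0.003], "rot": [0, 0, 0], "hand": 0.055},
  {"travel": [0, 0, 0], "rot": [0, 0, 0], "hand": 0.08},
  {"travel": [0, 0, 0], "rot": [0, 0, 0], "hand": 0.08},
  {"travel": [0, 0, 0], "rot": [0, 0, 0], "hand": 0.08},
  {"travel": [0, 0, -0.02], "rot": [0, 0, 0], "hand": 0.08},
  {"travel": [0, 0, -0.04], "rot": [0, 0, 0], "hand": 0.07},
  {"travel": [0, 0, -0.04], "rot": [0, 0, 0], "hand": 0.07},
  {"travel": [0.025, -0.03, 0], "rot": [0, 0, 0], "hand": 0.07},
  {"travel": [0.025, -0.03, 0], "rot": [0, 0, 0], "hand": 0.07},
  {"travel": [0.025, -0.03, 0], "rot": [0, 0, 0], "hand": 0.07},
])

```text
t: 6.55
ee_pos: [0.5694, 0.1323, 0.1372]
ee_rot: [0.002, -0.001, 1.0, 0.0]
contact_force: [-0.4, -1.3, 0.1]
opening: 0.0703
gripper_force: 0.0
```

>>> arm_command([
  {"travel": [0.025, -0.03, 0], "rot": [0, 0, 0], "hand": 0.07},
  {"travel": [0.025, -0.03, 0], "rot": [0, 0, 0], "hand": 0.07},
  {"travel": [0.025, -0.03, 0], "rot": [0, 0, 0], "hand": 0.07},
  {"travel": [0.025, -0.03, 0], "rot": [0, 0, 0], "hand": 0.07},
  {"travel": [0.018, -0.015, 0], "rot": [0, 0, 0], "hand": 0.07},
  {"travel": [0, 0, 0.03], "rot": [0, 0, 0], "hand": 0.07},
  {"travel": [0, 0, 0], "rot": [0, 0, 0], "hand": 0.07},
  {"travel": [0, 0, 0], "rot": [0, 0, 0], "hand": 0.07},
])

```text
t: 7.22
ee_pos: [0.4513, -0.0022, 0.1059]
ee_rot: [-0.001, -0.0, 1.0, 0.0]
contact_force: [0.0, 0.5, 0.5]
opening: 0.0699
gripper_force: 0.0
```

Run:
```python
from meas import *
delta([451.2,-2.7,22],90)
s,o,c=wrist('w4');P=cloud(s,c);report(P)
s=ctrl.snapshot('top');P=cloud(s,cam(s))
Q=band(P,(.6435,.2225),.038,.046,.07);print('rl',len(Q),Q.mean(0),cv2.minEnclosingCircle((Q[:,:2]*1000).astype(np.float32)))
```

```text
t 7.2167 pos [451.3  -2.2 105.9] ty 90.1 tilt [-0.001  0.   ] q7 1.69 travel mm [ 0.1 -0.5 83.9]
rotz [np.float64(0.1), np.float64(-179.9)]
level rot xy [ 0.   -0.06]
rl -
rs 1909 mean [449.3  -2.3  39.3] circ 450.3 -2.2 20.9 rect [450.2, -2.2, 41.1, 41.0, 59.5]
dr 738 mean [433.  144.9  59.2] circ 433.3 146.2 9.6 rect [433.5, 145.8, 17.9, 17.6, 27.1]
ga 5294 mean [ 433.3 -118.5   19.8] circ 438.1 -116.5 61.2 rect [439.4, -118.0, 121.5, 25.2, 41.4]
nl -
ns -
ng -
rack -
rl 211 [0.64656268 0.22091451 0.0536123 ] ((646.7233276367188, 221.5010986328125), 31.719026565551758)
```

>>> arm_command([
  {"travel": [0, 0, 0.03], "rot": [0, 0, 0], "hand": 0.07},
  {"travel": [0, 0, 0.03], "rot": [0, 0, 0], "hand": 0.07},
  {"travel": [0, 0, 0.024], "rot": [0, 0, 0], "hand": 0.07},
  {"travel": [0, 0, 0], "rot": [0, 0, 0], "hand": 0.07},
  {"travel": [0, 0, 0], "rot": [0, 0, 0], "hand": 0.03},
  {"travel": [0, 0, 0], "rot": [0, 0, 0], "hand": 0.03},
  {"travel": [0, 0, 0], "rot": [0, 0, 0], "hand": 0.03},
  {"travel": [0, 0, 0], "rot": [0, 0, 0], "hand": 0.03},
  {"travel": [0, 0, 0], "rot": [0, 0, 0], "hand": 0.03},
  {"travel": [0, 0, 0], "rot": [0, 0, 0], "hand": 0.03},
], grip_force=30)

```text
t: 8.15
ee_pos: [0.4524, -0.0019, 0.0228]
ee_rot: [0.001, -0.001, 1.0, 0.0]
contact_force: [-1.3, 0.6, 9.7]
opening: 0.041
gripper_force: 30.0
```

>>> arm_command([
  {"travel": [0, 0, -0.02], "rot": [0, 0, 0], "hand": 0.03},
  {"travel": [0, 0, -0.04], "rot": [0, 0, 0], "hand": 0.03},
  {"travel": [0, 0, -0.04], "rot": [0, 0, 0], "hand": 0.03},
  {"travel": [0.0019, -0.0383, 0], "rot": [0, 0, 0], "hand": 0.03},
  {"travel": [0.0019, -0.0383, 0], "rot": [0, 0, 0], "hand": 0.03},
  {"travel": [0.0019, -0.0383, 0], "rot": [0, 0, 0], "hand": 0.03},
  {"travel": [0.0019, -0.0383, 0], "rot": [0, 0, 0], "hand": 0.03},
  {"travel": [0.0019, -0.0383, 0], "rot": [0, 0, 0], "hand": 0.03},
  {"travel": [0.0019, -0.0383, 0], "rot": [0, 0, 0], "hand": 0.03},
  {"travel": [0.0019, -0.0383, 0], "rot": [0, 0, 0], "hand": 0.03},
])

```text
t: 8.98
ee_pos: [0.4379, -0.2719, 0.122]
ee_rot: [0.0, -0.001, 1.0, 0.0]
contact_force: [0.6, 0.9, -3.2]
opening: 0.0409
gripper_force: 30.0
```

>>> arm_command([
  {"travel": [0.0019, -0.0383, 0], "rot": [0, 0, 0], "hand": 0.03},
  {"travel": [0.0019, -0.0383, 0], "rot": [0, 0, 0], "hand": 0.03},
  {"travel": [0.0019, -0.0383, 0], "rot": [0, 0, 0], "hand": 0.03},
  {"travel": [0, 0, 0], "rot": [0, 0, 0], "hand": 0.03},
  {"travel": [0, 0, 0], "rot": [0, 0, 0], "hand": 0.03},
  {"travel": [0, 0, 0], "rot": [0, 0, 0], "hand": 0.03},
])

```text
t: 9.48
ee_pos: [0.4326, -0.3847, 0.1214]
ee_rot: [-0.0, -0.0, 1.0, 0.001]
contact_force: [-0.0, 1.0, -2.9]
opening: 0.0408
gripper_force: 30.0
```

Run:
```python
from meas import *
delta([433.3,-385.2,38],90)
s,o,c=wrist('w5');P=cloud(s,c);
Q=band(P,o['ee_pos'][:2],.03,.133,.149);print(len(Q),Q.mean(0),np.median(Q[:,2]));print(rect(Q))
```

```text
t 9.4833 pos [ 432.6 -384.7  121.4] ty 90.0 tilt [-0.001  0.001] q7 2.5 travel mm [-0.7 -0.6 83.4]
rotz [np.float64(0.0), np.float64(-180.0)]
level rot xy [ 0.07 -0.04]
3253 [ 0.42109583 -0.38508567  0.13856904] 0.13812301944422814
[423.9, -385.6, 43.4, 42.1, 48.4]
```

>>> arm_command([
  {"travel": [0, 0, 0.025], "rot": [0, 0, 0], "hand": 0.03},
  {"travel": [0, 0, 0.025], "rot": [0, 0, 0], "hand": 0.03},
  {"travel": [0, 0, 0.02], "rot": [0, 0, 0], "hand": 0.03},
  {"travel": [0, 0, 0.007], "rot": [0, 0, 0], "hand": 0.03},
  {"travel": [0, 0, 0.005], "rot": [0, 0, 0], "hand": 0.03},
  {"travel": [0, 0, 0.002], "rot": [0, 0, 0], "hand": 0.03},
  {"travel": [0, 0, 0], "rot": [0, 0, 0], "hand": 0.03},
  {"travel": [0, 0, 0], "rot": [0, 0, 0], "hand": 0.03},
])

```text
t: 10.2
ee_pos: [0.4338, -0.3856, 0.0388]
ee_rot: [0.001, -0.001, 1.0, -0.0]
contact_force: [0.0, 0.5, -2.4]
opening: 0.0412
gripper_force: 30.0
```

>>> arm_command([
  {"travel": [0, 0, 0], "rot": [0, 0, 0], "hand": 0.06},
  {"travel": [0, 0, 0], "rot": [0, 0, 0], "hand": 0.06},
  {"travel": [0, 0, 0], "rot": [0, 0, 0], "hand": 0.06},
  {"travel": [0, 0, -0.02], "rot": [0, 0, 0], "hand": 0.06},
  {"travel": [0, 0, -0.04], "rot": [0, 0, 0], "hand": 0.06},
  {"travel": [0, 0, -0.04], "rot": [0, 0, 0], "hand": 0.05},
  {"travel": [-0.001, 0.038, 0], "rot": [0, 0, 0], "hand": 0.05},
  {"travel": [-0.001, 0.038, 0], "rot": [0, 0, 0], "hand": 0.05},
  {"travel": [-0.001, 0.038, 0], "rot": [0, 0, 0], "hand": 0.05},
  {"travel": [-0.001, 0.038, 0], "rot": [0, 0, 0], "hand": 0.05},
])

```text
t: 11.03
ee_pos: [0.4369, -0.232, 0.1384]
ee_rot: [0.001, -0.0, 1.0, -0.0]
contact_force: [0.0, 1.4, -0.0]
opening: 0.0503
gripper_force: 0.0
```

>>> arm_command([
  {"travel": [-0.001, 0.038, 0], "rot": [0, 0, 0], "hand": 0.05},
  {"travel": [-0.001, 0.038, 0], "rot": [0, 0, 0], "hand": 0.05},
  {"travel": [-0.001, 0.038, 0], "rot": [0, 0, 0], "hand": 0.05},
  {"travel": [0, 0, 0], "rot": [0, 0, 7], "hand": 0.05},
  {"travel": [0, 0, 0], "rot": [0, 0, 7], "hand": 0.05},
  {"travel": [0, 0, 0], "rot": [0, 0, 7], "hand": 0.05},
  {"travel": [0, 0, 0], "rot": [0, 0, 7], "hand": 0.05},
  {"travel": [0, 0, 0], "rot": [0, 0, 7], "hand": 0.05},
  {"travel": [0, 0, 0], "rot": [0, 0, 7], "hand": 0.05},
  {"travel": [0, 0, 0], "rot": [0, 0, 7], "hand": 0.05},
])

```text
t: 11.87
ee_pos: [0.44, -0.1194, 0.1382]
ee_rot: [0.0, 0.417, 0.909, 0.0]
contact_force: [-0.1, 0.4, -0.4]
opening: 0.0499
gripper_force: 0.0
```

>>> arm_command([
  {"travel": [0, 0, 0], "rot": [0, 0, 7], "hand": 0.05},
  {"travel": [0, 0, 0], "rot": [0, 0, 7], "hand": 0.05},
  {"travel": [0, 0, 0], "rot": [0, 0, 7], "hand": 0.05},
  {"travel": [0, 0, 0], "rot": [0, 0, 7], "hand": 0.05},
  {"travel": [0, 0, 0], "rot": [0, 0, 7], "hand": 0.05},
  {"travel": [0, 0, 0], "rot": [0, 0, 7], "hand": 0.05},
  {"travel": [0, 0, 0], "rot": [0, 0, 7], "hand": 0.05},
  {"travel": [0, 0, 0], "rot": [0, 0, 7], "hand": 0.05},
  {"travel": [0, 0, 0], "rot": [0, 0, 7], "hand": 0.05},
  {"travel": [0, 0, 0], "rot": [0, 0, 7], "hand": 0.05},
])

```text
t: 12.7
ee_pos: [0.44, -0.1193, 0.1382]
ee_rot: [0.0, 0.863, 0.506, 0.001]
contact_force: [-0.1, -0.3, 1.2]
opening: 0.0501
gripper_force: 0.0
```

>>> arm_command([
  {"travel": [0, 0, 0], "rot": [0, 0, 7], "hand": 0.05},
  {"travel": [0, 0, 0], "rot": [0, 0, 7], "hand": 0.05},
  {"travel": [0, 0, 0], "rot": [0, 0, 6], "hand": 0.05},
  {"travel": [0, 0, 0], "rot": [0, 0, 0], "hand": 0.05},
  {"travel": [0, 0, 0], "rot": [0, 0, 0], "hand": 0.05},
  {"travel": [0, 0, 0], "rot": [0, 0, 0], "hand": 0.05},
])

```text
t: 13.2
ee_pos: [0.4398, -0.1193, 0.1379]
ee_rot: [-0.0, 0.936, 0.353, 0.0]
contact_force: [0.5, -0.6, 0.1]
opening: 0.0504
gripper_force: 0.0
```

Run:
```python
from meas import *
delta([441,-117.5,5],-48.6)
s,o,c=wrist('w6');P=cloud(s,c);report(P)
s=ctrl.snapshot('top');P=cloud(s,cam(s))
Q=band(P,(.433,-.385),.03,.046,.07);print('rs',len(Q),Q.mean(0),cv2.minEnclosingCircle((Q[:,:2]*1000).astype(np.float32)))
```

```text
t 13.2 pos [ 439.8 -119.3  137.9] ty -48.7 tilt [0. 0.] q7 -0.05 travel mm [  2.1  -0.6 132.9]
rotz [np.float64(-0.1), np.float64(179.9)]
level rot xy [ 0.   -0.02]
rl -
rs -
dr -
ga 4182 mean [ 449.4 -112.    20.9] circ 455.5 -113.4 77.7 rect [453.6, -109.7, 155.1, 49.2, 27.3]
nl -
ns -
ng 11799 mean [ 620.5 -208.9   29.5] circ 607.5 -222.1 92.4 rect [631.2, -228.9, 179.0, 99.2, 73.6]
rack -
rs 116 [ 0.43399371 -0.38575748  0.05354976] ((433.365234375, -385.31524658203125), 20.953229904174805)
```

View pics/w6.png

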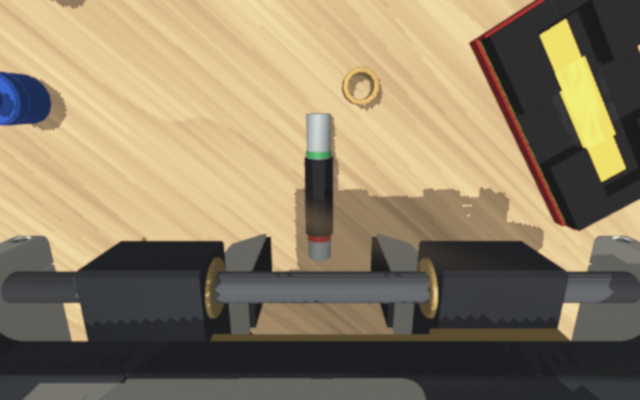

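The gauge lies straight up the image, (319,114) to (319,259), midway between the fingers with the brass bushing clear of them. Now grasping it.

>>> arm_command([
  {"travel": [0.002, 0, 0.03], "rot": [0, 0, 0], "hand": 0.05},
  {"travel": [0, 0, 0.03], "rot": [0, 0, 0], "hand": 0.05},
  {"travel": [0, 0, 0.03], "rot": [0, 0, 0], "hand": 0.05},
  {"travel": [0, 0, 0.02], "rot": [0, 0, 0], "hand": 0.05},
  {"travel": [0, 0, 0.015], "rot": [0, 0, 0], "hand": 0.05},
  {"travel": [0, 0, 0.008], "rot": [0, 0, 0], "hand": 0.05},
  {"travel": [0, 0, 0], "rot": [0, 0, 0], "hand": 0.05},
  {"travel": [0, 0, 0], "rot": [0, 0, 0], "hand": 0.05},
])

```text
t: 13.97
ee_pos: [0.4413, -0.1182, 0.0051]
ee_rot: [-0.0, 0.936, 0.351, 0.0]
contact_force: [0.0, -0.4, 0.2]
opening: 0.0501
gripper_force: 0.0
```

>>> arm_command([
  {"travel": [0, 0, 0], "rot": [0, 0, 0], "hand": 0.012},
  {"travel": [0, 0, 0], "rot": [0, 0, 0], "hand": 0.012},
  {"travel": [0, 0, 0], "rot": [0, 0, 0], "hand": 0.012},
  {"travel": [0, 0, 0], "rot": [0, 0, 0], "hand": 0.012},
  {"travel": [0, 0, 0], "rot": [0, 0, 0], "hand": 0.012},
  {"travel": [0, 0, 0], "rot": [0, 0, 0], "hand": 0.012},
], grip_force=25)

```text
t: 14.47
ee_pos: [0.4414, -0.1177, 0.005]
ee_rot: [-0.0, 0.936, 0.351, 0.0]
contact_force: [-0.9, 1.5, 6.5]
opening: 0.0236
gripper_force: 25.0
```

>>> arm_command([
  {"travel": [0, 0, -0.02], "rot": [0, 0, 0], "hand": 0.012},
  {"travel": [0, 0, -0.03], "rot": [0, 0, 0], "hand": 0.012},
  {"travel": [0, 0, -0.03], "rot": [0, 0, 0], "hand": 0.012},
  {"travel": [0, 0, -0.03], "rot": [0, 0, 0], "hand": 0.012},
  {"travel": [0, 0, 0], "rot": [0, 0, -6.4], "hand": 0.012},
  {"travel": [0, 0, 0], "rot": [0, 0, -6.4], "hand": 0.012},
  {"travel": [0, 0, 0], "rot": [0, 0, -6.4], "hand": 0.012},
  {"travel": [0, 0, 0], "rot": [0, 0, -6.4], "hand": 0.012},
  {"travel": [0, 0, 0], "rot": [0, 0, -6.4], "hand": 0.012},
  {"travel": [0, 0, 0], "rot": [0, 0, 0], "hand": 0.012},
])

```text
t: 15.3
ee_pos: [0.4409, -0.1179, 0.1148]
ee_rot: [-0.0, 0.802, 0.597, 0.0]
contact_force: [0.5, -0.2, -2.1]
opening: 0.024
gripper_force: 25.0
```

>>> arm_command([
  {"travel": [-0.0088, 0.036, 0], "rot": [0, 0, 0], "hand": 0.012},
  {"travel": [-0.0088, 0.036, 0], "rot": [0, 0, 0], "hand": 0.012},
  {"travel": [-0.0088, 0.036, 0], "rot": [0, 0, 0], "hand": 0.012},
  {"travel": [-0.0088, 0.036, 0], "rot": [0, 0, 0], "hand": 0.012},
  {"travel": [-0.0088, 0.036, 0], "rot": [0, 0, 0], "hand": 0.012},
  {"travel": [-0.0088, 0.036, 0], "rot": [0, 0, 0], "hand": 0.012},
  {"travel": [0, 0, 0], "rot": [0, 0, 0], "hand": 0.012},
  {"travel": [0, 0, 0], "rot": [0, 0, 0], "hand": 0.012},
  {"travel": [0, 0, 0], "rot": [0, 0, 0], "hand": 0.012},
])

```text
t: 16.05
ee_pos: [0.6315, -0.2312, 0.1138]
ee_rot: [-0.001, 0.804, 0.594, -0.001]
contact_force: [-0.7, -0.8, -2.7]
opening: 0.0237
gripper_force: 25.0
```

Run:
```python
from meas import *
delta([633.5,-229.5,20],-16.5)
s,o,c=wrist('w7');P=cloud(s,c)
Q=band(P,o['ee_pos'][:2],.08,.10,.145);A=rot(o['ee_rot']);q=(Q-o['ee_pos'])@A
q=q[abs(q[:,1])<.011];print('gauge in tool x range',q[:,0].min(),q[:,0].max());b=np.polyfit(q[:,0],q[:,2],1);print('slope',b);print('y',np.polyfit(q[:,0],q[:,1],1))
```

```text
t 16.05 pos [ 631.5 -231.2  113.8] ty -17.1 tilt [-0.002  0.   ] q7 0.48 travel mm [ 2.3  1.6 93.8]
rotz [np.float64(-0.6), np.float64(179.4)]
level rot xy [-0.12  0.02]
gauge in tool x range -0.038440792348345014 0.0629135029090945
slope [ 0.04207917 -0.01654783]
y [-3.09249581e-03  1.76105723e-05]
```

View pics/w7.png

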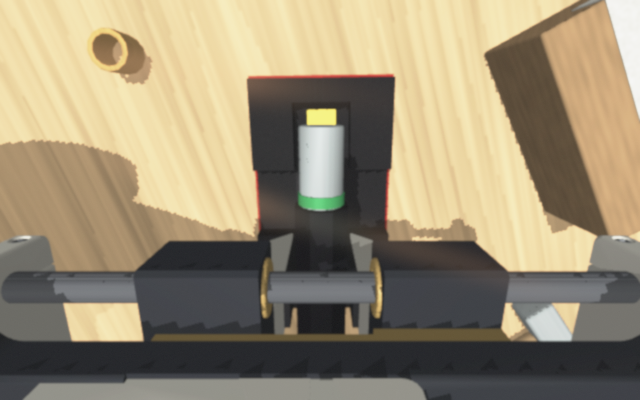

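The gauge is held level and lined up over the slot, with its green band at (321,200) and the outline's end showing at (321,116). Lowering it.

>>> arm_command([
  {"travel": [0.002, 0.001, 0.02], "rot": [0, 0, -0.5], "hand": 0.012},
  {"travel": [0, 0, 0.025], "rot": [0, 0, 0], "hand": 0.012},
  {"travel": [0, 0, 0.02], "rot": [0, 0, 0], "hand": 0.012},
  {"travel": [0, 0, 0.012], "rot": [0, 0, 0], "hand": 0.012},
  {"travel": [0, 0, 0.01], "rot": [0, 0, 0], "hand": 0.012},
  {"travel": [0, 0, 0.006], "rot": [0, 0, 0], "hand": 0.012},
  {"travel": [0, 0, 0], "rot": [0, 0, 0], "hand": 0.012},
  {"travel": [0, 0, 0], "rot": [0, 0, 0], "hand": 0.012},
])

```text
t: 16.77
ee_pos: [0.6343, -0.2299, 0.0224]
ee_rot: [0.0, 0.801, 0.599, 0.0]
contact_force: [0.6, -0.6, -2.2]
opening: 0.0236
gripper_force: 25.0
```

>>> arm_command([
  {"travel": [0, 0, 0.002], "rot": [0, 0, 0], "hand": 0.012},
  {"travel": [0, 0, 0], "rot": [0, 0, 0], "hand": 0.012},
  {"travel": [0, 0, 0], "rot": [0, 0, 0], "hand": 0.045},
  {"travel": [0, 0, 0], "rot": [0, 0, 0], "hand": 0.045},
  {"travel": [0, 0, 0], "rot": [0, 0, 0], "hand": 0.045},
  {"travel": [0, 0, -0.02], "rot": [0, 0, 0], "hand": 0.045},
  {"travel": [0, 0, -0.04], "rot": [0, 0, 0], "hand": 0.045},
  {"travel": [0, 0, -0.04], "rot": [0, 0, 0], "hand": 0.045},
  {"travel": [0, 0, -0.02], "rot": [0, 0, -5.5], "hand": 0.045},
  {"travel": [0, 0, 0], "rot": [0, 0, -5.4], "hand": 0.045},
])

```text
t: 17.6
ee_pos: [0.6365, -0.2318, 0.1457]
ee_rot: [0.004, 0.739, 0.674, 0.002]
contact_force: [0.1, -0.9, -0.2]
opening: 0.045
gripper_force: 0.0
```

>>> arm_command([
  {"travel": [0.0322, -0.0214, 0], "rot": [0, 0, 0], "hand": 0.045},
  {"travel": [0.0322, -0.0214, 0], "rot": [0, 0, 0], "hand": 0.045},
  {"travel": [0.0322, -0.0214, 0], "rot": [0, 0, 0], "hand": 0.045},
  {"travel": [0.0322, -0.0214, 0], "rot": [0, 0, 0], "hand": 0.045},
  {"travel": [0.0322, -0.0214, 0], "rot": [0, 0, 0], "hand": 0.045},
  {"travel": [0.0322, -0.0214, 0], "rot": [0, 0, 0], "hand": 0.045},
  {"travel": [0.0322, -0.0214, 0], "rot": [0, 0, 0], "hand": 0.045},
  {"travel": [0.0322, -0.0214, 0], "rot": [0, 0, 0], "hand": 0.045},
  {"travel": [0.0322, -0.0214, 0], "rot": [0, 0, 0], "hand": 0.045},
  {"travel": [0.0322, -0.0214, 0], "rot": [0, 0, 0], "hand": 0.045},
])

```text
t: 18.43
ee_pos: [0.4511, 0.1127, 0.1401]
ee_rot: [-0.0, 0.74, 0.672, 0.001]
contact_force: [0.4, 0.2, -0.6]
opening: 0.045
gripper_force: 0.0
```

>>> arm_command([
  {"travel": [0.032, -0.0214, 0], "rot": [0, 0, 0], "hand": 0.045},
  {"travel": [0, 0, 0], "rot": [0, 0, 0], "hand": 0.045},
  {"travel": [0, 0, 0], "rot": [0, 0, 0], "hand": 0.045},
  {"travel": [0, 0, 0], "rot": [0, 0, 0], "hand": 0.045},
])

```text
t: 18.77
ee_pos: [0.4341, 0.1452, 0.1401]
ee_rot: [0.0, 0.74, 0.672, 0.0]
contact_force: [-0.2, -0.9, -0.3]
opening: 0.0448
gripper_force: 0.0
```

Run:
```python
from meas import *
delta([434,145.5,38],-5.6)
s,o,c=wrist('w8');P=cloud(s,c);report(P)
for n,xy,lo,hi in(('d36',(.432,.303),.056,.065),('d44',(.441,.40),.063,.072)):
    Q=band(P,xy,.035,lo,hi);print(n,len(Q),(Q.mean(0)*1000).round(1) if len(Q) else '')
s=ctrl.snapshot('top');P=cloud(s,cam(s));A=(.635,-.23)
m=((np.hypot(P[...,0]-A[0],P[...,1]-A[1])<.07)&(P[...,2]>.031))
Q=P[m];print('gauge',len(Q),rect(Q),Q[:,2].max())
```

```text
t 18.7667 pos [434.1 145.2 140.1] ty -5.5 tilt [0.001 0.   ] q7 -0.06 travel mm [  0.3  -0.2 102.1]
rotz [np.float64(0.1), np.float64(-179.9)]
level rot xy [ 0.05 -0.02]
rl -
rs -
dr 460 mean [433.2 146.9  59.7] circ 433.0 146.3 9.0 rect [433.2, 146.6, 17.1, 17.3, 67.7]
ga -
nl 12014 mean [617.3 217.2  29.6] circ 632.2 221.3 78.7 rect [632.1, 221.7, 104.0, 119.8, 5.6]
ns -
ng -
rack 895 mean [427.2 282.6  17.3] circ 427.7 285.5 32.5 rect [427.5, 285.5, 15.3, 64.0, 84.0]
d36 0 
d44 0 
gauge 441 [633.6, -231.1, 130.7, 99.5, 75.3] 0.04623184359810173
```

View pics/w8.png

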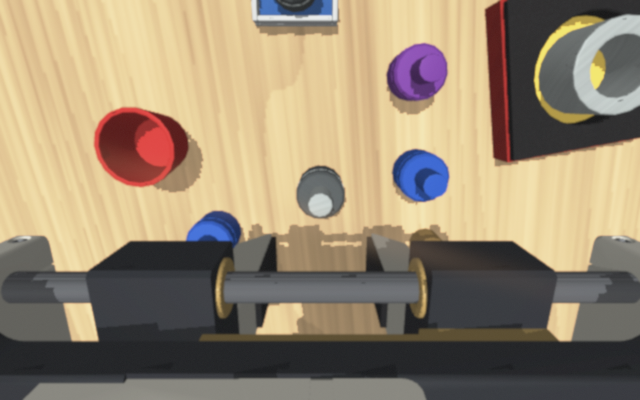

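The driver (320,192) sits midway between the fingers, with the blue and purple look-alikes and the cup well clear. The large ring is seated in its nest at (610,62). Grasping the driver's shank.

>>> arm_command([
  {"travel": [0.0005, -0.0005, 0.03], "rot": [0, 0, 0], "hand": 0.045},
  {"travel": [0, 0, 0.03], "rot": [0, 0, 0], "hand": 0.045},
  {"travel": [0, 0, 0.025], "rot": [0, 0, 0], "hand": 0.045},
  {"travel": [0, 0, 0.017], "rot": [0, 0, 0], "hand": 0.045},
  {"travel": [0, 0, 0], "rot": [0, 0, 0], "hand": 0.045},
  {"travel": [0, 0, 0], "rot": [0, 0, 0], "hand": 0.01},
  {"travel": [0, 0, 0], "rot": [0, 0, 0], "hand": 0.01},
  {"travel": [0, 0, 0], "rot": [0, 0, 0], "hand": 0.01},
  {"travel": [0, 0, 0], "rot": [0, 0, 0], "hand": 0.01},
  {"travel": [0, 0, 0], "rot": [0, 0, 0], "hand": 0.01},
], grip_force=30)

```text
t: 19.7
ee_pos: [0.4337, 0.1462, 0.0385]
ee_rot: [-0.0, 0.74, 0.672, 0.001]
contact_force: [-2.0, 0.1, 3.9]
opening: 0.0171
gripper_force: 30.0
```

>>> arm_command([
  {"travel": [0, 0, 0], "rot": [0, 0, 0], "hand": 0.01},
  {"travel": [0, 0, 0], "rot": [0, 0, 0], "hand": 0.01},
])

```text
t: 19.87
ee_pos: [0.4337, 0.1462, 0.0385]
ee_rot: [-0.0, 0.74, 0.672, 0.001]
contact_force: [-0.7, 0.6, 8.6]
opening: 0.0168
gripper_force: 30.0
```

>>> arm_command([
  {"travel": [0, 0, -0.02], "rot": [0, 0, 0], "hand": 0.01},
  {"travel": [0, 0, -0.03], "rot": [0, 0, 0], "hand": 0.01},
  {"travel": [0, 0, -0.03], "rot": [0, 0, 0], "hand": 0.01},
  {"travel": [0, 0, -0.03], "rot": [0, 0, 0], "hand": 0.01},
  {"travel": [0.02, -0.003, 0], "rot": [0, 0, 0], "hand": 0.01},
  {"travel": [0.033, -0.003, 0], "rot": [0, 0, 0], "hand": 0.01},
  {"travel": [0.033, -0.003, 0], "rot": [0, 0, 0], "hand": 0.01},
  {"travel": [0.033, -0.003, 0], "rot": [0, 0, 0], "hand": 0.01},
  {"travel": [0.033, -0.003, 0], "rot": [0, 0, 0], "hand": 0.01},
  {"travel": [0.029, -0.003, 0], "rot": [0, 0, 0], "hand": 0.01},
])

```text
t: 20.7
ee_pos: [0.4317, 0.3302, 0.1476]
ee_rot: [-0.0, 0.74, 0.673, -0.0]
contact_force: [0.8, 0.5, -3.6]
opening: 0.0172
gripper_force: 30.0
```

>>> arm_command([
  {"travel": [0.02, 0, 0], "rot": [0, 0, 0], "hand": 0.01},
  {"travel": [0, 0, 0], "rot": [0, 0, 0], "hand": 0.01},
  {"travel": [0, 0, 0], "rot": [0, 0, 0], "hand": 0.01},
  {"travel": [0, 0, 0], "rot": [0, 0, 0], "hand": 0.01},
])

```text
t: 21.03
ee_pos: [0.4343, 0.3466, 0.1475]
ee_rot: [0.0, 0.74, 0.672, -0.001]
contact_force: [-0.6, -1.1, -3.5]
opening: 0.0173
gripper_force: 30.0
```

Run:
```python
from meas import *
delta([435.2,348.2,45],-5.6)
s,o,c=wrist('w9');P=cloud(s,c)
for n,xy,lo,hi in(('d36',(.432,.303),.056,.065),('d44',(.441,.40),.063,.072)):
    Q=band(P,xy,.02,lo,hi);print(n,len(Q),(Q.mean(0)*1000).round(1) if len(Q) else '')
```

```text
t 21.0333 pos [434.3 346.6 147.5] ty -5.5 tilt [-0.001 -0.001] q7 -0.36 travel mm [  1.8   0.7 102.5]
rotz [np.float64(0.1), np.float64(-179.9)]
level rot xy [-0.02  0.07]
d36 0 
d44 525 [438.5 398.1  67.7]
```

View pics/w9.png

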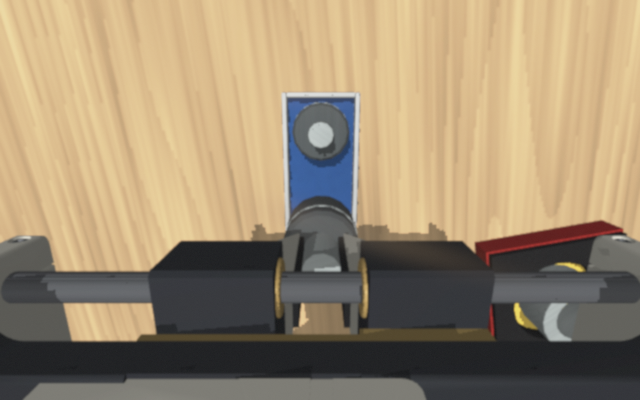

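The picture shows the held driver lined up over the rack's middle, with driver_44 standing at (320,133). Lowering in slow steps.

>>> arm_command([
  {"travel": [0.002, 0.0007, 0], "rot": [0, 0, 0], "hand": 0.01},
  {"travel": [0, 0, 0.02], "rot": [0, 0, 0], "hand": 0.01},
  {"travel": [0, 0, 0.02], "rot": [0, 0, 0], "hand": 0.01},
  {"travel": [0, 0, 0.02], "rot": [0, 0, 0], "hand": 0.01},
  {"travel": [0, 0, 0.015], "rot": [0, 0, 0], "hand": 0.01},
  {"travel": [0, 0, 0.01], "rot": [0, 0, 0], "hand": 0.01},
  {"travel": [0, 0, 0.01], "rot": [0, 0, 0], "hand": 0.01},
  {"travel": [0, 0, 0.005], "rot": [0, 0, 0], "hand": 0.01},
  {"travel": [0, 0, 0], "rot": [0, 0, 0], "hand": 0.01},
  {"travel": [0, 0, 0], "rot": [0, 0, 0], "hand": 0.01},
])

```text
t: 21.92
ee_pos: [0.436, 0.3495, 0.0481]
ee_rot: [0.0, 0.74, 0.672, 0.0]
contact_force: [1.1, -0.8, -4.4]
opening: 0.0173
gripper_force: 30.0
```

Lower the last 3 mm, release, rise and back off to look.

>>> arm_command([
  {"travel": [0, -0.0005, 0.003], "rot": [0, 0, 0], "hand": 0.01},
  {"travel": [0, 0, 0], "rot": [0, 0, 0], "hand": 0.01},
  {"travel": [0, 0, 0], "rot": [0, 0, 0], "hand": 0.04},
  {"travel": [0, 0, 0], "rot": [0, 0, 0], "hand": 0.04},
  {"travel": [0, 0, 0], "rot": [0, 0, 0], "hand": 0.04},
  {"travel": [0, 0, -0.02], "rot": [0, 0, 0], "hand": 0.04},
  {"travel": [0, 0, -0.04], "rot": [0, 0, 0], "hand": 0.04},
  {"travel": [0, 0, -0.04], "rot": [0, 0, 0], "hand": 0.04},
  {"travel": [0, 0, -0.04], "rot": [0, 0, 0], "hand": 0.04},
  {"travel": [-0.03, 0, -0.02], "rot": [0, 0, 0], "hand": 0.04},
])

```text
t: 22.75
ee_pos: [0.434, 0.3252, 0.209]
ee_rot: [0.0, 0.738, 0.674, 0.004]
contact_force: [0.7, 0.8, 0.7]
opening: 0.0403
gripper_force: 0.0
```

>>> arm_command([
  {"travel": [-0.04, 0, 0], "rot": [0, 0, 0], "hand": 0.04},
  {"travel": [-0.04, 0, 0], "rot": [0, 0, 0], "hand": 0.04},
  {"travel": [-0.04, 0, 0], "rot": [0, 0, 0], "hand": 0.04},
  {"travel": [0, 0, 0], "rot": [0, 0, 0], "hand": 0.04},
  {"travel": [0, 0, 0], "rot": [0, 0, 0], "hand": 0.04},
  {"travel": [0, 0, 0], "rot": [0, 0, 0], "hand": 0.04},
])

```text
t: 23.25
ee_pos: [0.4209, 0.201, 0.2051]
ee_rot: [-0.0, 0.74, 0.672, 0.001]
contact_force: [0.1, -0.4, 0.7]
opening: 0.0398
gripper_force: 0.0
```

Run:
```python
from meas import *
s=ctrl.snapshot('scene');a=s['image'][:,:,::-1];cv2.imwrite('pics/end.png',cv2.resize(a[130:300,130:500],None,fx=2.1,fy=2.1))
s,o,c=wrist('w10');P=cloud(s,c);s=ctrl.snapshot('top');T=cloud(s,cam(s))
for k,X in(('w',P),('top',T)):
  for n,xy,lo,hi in(('d36',(.432,.303),.056,.065),('dr',(.435,.348),.06,.072),('d44',(.441,.40),.063,.072)):
    Q=band(X,xy,.02,lo,hi);print(k,n,len(Q),(Q.mean(0)*1000).round(1) if len(Q) else '')
u=np.array([np.cos(np.radians(73.5)),np.sin(np.radians(73.5))]);d=T[...,:2]-[.635,-.23];al=d@u;ac=d@[-u[1],u[0]]
m=(abs(al)<.067)&(abs(ac)<.008);z=T[...,2]
for a0 in range(-60,70,15):
    q=m&(abs(al-a0/1000)<.008);print(a0,np.median(z[q]).round(4),end=' ')
```

```text
w d36 384 [429.1 304.   61.6]
w dr 314 [434.2 346.6  65.4]
w d44 0 
top d36 0 
top dr 0 
top d44 0 
-60 0.0341 -45 0.0357 -30 0.0369 -15 0.0373 0 0.038 15 0.0383 30 0.0348 45 0.0351 60 0.0326
```

View pics/end.png

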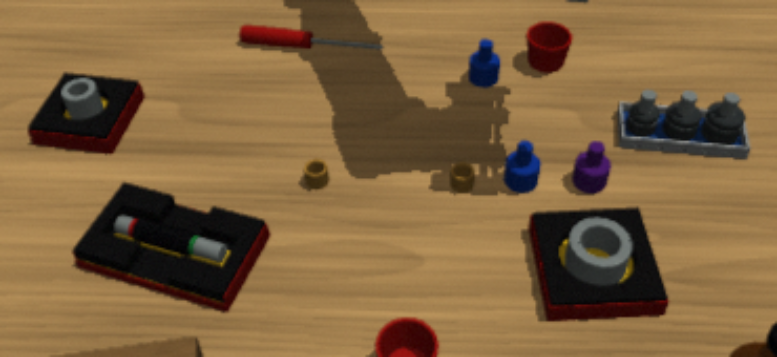

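Both rings are seated, at (80,100) and (598,250). The gauge is down in its slot (170,238), and three upright drivers fill the rack (685,118). Depth readings agree: driver top 65.4 mm and gauge top 38 mm. Handing in.

```bash
python3 -c "
from workcell import ctrl
print(ctrl.close_job())"
```

```text
the job is handed in; nothing more can be done
None
```

Job handed in at about 23 s: by the last pictures, both rings and the gauge are in their nests, the loose driver stands in the rack gap, and its two neighbours are still upright; the hand-in call returned no verdict.

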